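# Roll the brass ring out of the dispenser into the tray

## Task

Push the amber tray along its guide until it stands centred in front of the lane that holds the brass ring, then press that lane's white pad down so that its gate lifts and the ring rolls into the tray, and let go so that the gate drops shut again. Leave the other two rings in their lanes and the things around undisturbed. The tray is only pushed, never lifted, and the rings are not to be touched by the robot.

Things in the scene. Friction and masses are not known exactly. Their poses are not given: they have to be found in the camera images.
- dispenser: fixed three-lane ring dispenser. Origin: on the counter surface, under the lever pivots of the mid lane. x runs down the lanes from the white pads (x = -75 to -45 mm) to the mouths, y to the left across the lanes, z up. Lane centres: y = +54 (left), 0 (mid), -54 mm (right). At rest the levers are its highest parts (97 mm above the counter); a pressed lever's gate end rises to 122 mm at x = 60 to 75 mm
- lane_mouth (a point): middle of the mid lane's mouth lip: x = 100 mm of the dispenser, 39 mm above the counter. Each lane is a dark steel channel 11.5 mm wide inside that slopes down 15 degrees to its mouth; over it a fork-shaped dark lever, 34 mm wide, pivots at x = 0, 90 mm above the counter, its gate blade hanging into the lane at x = 68 mm
- guide_floor (a point): point on the floor of the tray's guide in front of the mid lane: x = 130 mm, y = 0 of the dispenser, 6 mm above the counter. The guide is a straight wooden strip along y, from y = -100 to +165 mm with open ends, between the dispenser's block (face at x = 90 mm) and a brass rail (x = 170 to 178 mm, top 16 mm above the counter)
- pad_left (a point): centre of the top face of the white press pad (30 mm along x, 34 mm along y) of the left lane's lever; 96 mm above the counter at rest; pressing it fully takes it about 22 mm down
- pad_mid (a point): centre of the top face of the white press pad (30 mm along x, 34 mm along y) of the mid lane's lever; 96 mm above the counter at rest; pressing it fully takes it about 22 mm down
- pad_right (a point): centre of the top face of the white press pad (30 mm along x, 34 mm along y) of the right lane's lever; 96 mm above the counter at rest; pressing it fully takes it about 22 mm down
- lever_left (a joint): rocking lever of the left lane, rad: 0 at rest with the gate shut, grows as the pad is pressed down, stop at 0.38. The ring passes under the gate above about 0.27. A spring returns it when let go; pushing it down takes about 2.5 N at the start and 5 N at the stop
- lever_mid (a joint): rocking lever of the mid lane, rad: 0 at rest with the gate shut, grows as the pad is pressed down, stop at 0.38. The ring passes under the gate above about 0.27. A spring returns it when let go; pushing it down takes about 2.5 N at the start and 5 N at the stop
- lever_right (a joint): rocking lever of the right lane, rad: 0 at rest with the gate shut, grows as the pad is pressed down, stop at 0.38. The ring passes under the gate above about 0.27. A spring returns it when let go; pushing it down takes about 2.5 N at the start and 5 N at the stop
- ring_brass_centre (a point): centre of the brass-coloured ring, 28 mm outside diameter, 9 mm wide, standing on edge in one of the three lanes behind its gate (at about x = 52 mm of the dispenser); once the gate is up it rolls out by itself in about half a second
- ring_steel_centre (a point): centre of the bright steel ring, same size, in another lane
- ring_blue_centre (a point): centre of the blue enamelled ring, same size, in the remaining lane
- tray_centre (a point): centre (half-way up) of the open amber glass tray, 73 mm along its x (the dispenser's x) by 66 mm along its y, 22 mm high, walls 4 mm, about 0.25 kg; it stands loose in the guide, beyond the left lane to the dispenser's +y side, top 28 mm above the counter, and slides along the dispenser's y with about 1 to 2 N
- gauge_set: a brass set of gauge rings fanned on a wire hoop, lying flat, about 96 mm across and 5 mm high; origin at the centre of its underside; a bystander
- ring_stand: a small walnut cone ring stand, 52 mm across and 55 mm high, with a copper-coloured ring on it; origin at the centre of its underside; a bystander
- ring_box: a closed blue ring box, 53 x 53 x 40 mm; origin at the centre of its underside; a bystander
- loupe: a black loupe standing on end, 38 mm across, 31 mm high; origin at the centre of its underside; a bystander
- mandrel: a tapered steel ring mandrel, 272 mm long, lying along its y axis on two wooden rests, 31 mm high; origin at the centre of its underside; a bystander
Not all that is in view belongs to the job. Of the things that look like the part that bears tray_centre, the smallest one is meant.

How it is judged (in metres and radians):
On the way, in this order (a step that is already met when the one before it is completed fails the run):
1. the tray stands in front of the brass ring's lane (centres within 20 mm across the lane), the ring still behind its gate (y of ring_brass_centre in the frame of tray_centre between -0.02 and 0.02 m and distance of ring_brass_centre from where it was at the start of the episode below 0.012 m), for 0.2 s.
2. that lane's lever is rocked far enough for its gate to clear the ring (((value of joint lever_left above 0.27 rad and y of ring_brass_centre in the frame of dispenser between 0.034 and 0.074 m) or (value of joint lever_mid above 0.27 rad and y of ring_brass_centre in the frame of dispenser between -0.02 and 0.02 m) or (value of joint lever_right above 0.27 rad and y of ring_brass_centre in the frame of dispenser between -0.074 and -0.034 m))), for 0.02 s.
3. the brass ring is in the tray (x of ring_brass_centre in the frame of tray_centre between -0.033 and 0.033 m and y of ring_brass_centre in the frame of tray_centre between -0.029 and 0.029 m and z of ring_brass_centre in the frame of tray_centre below 0.012 m), for 0.2 s.
At the end, for the whole second after the job is handed in: The brass ring lies at rest inside the tray (slower than 50 mm/s), the tray stands flat in its guide in front of the mouths, all three levers are back at rest (below 0.04 rad, gates shut), and the steel and blue rings are within 12 mm of where they started (all of step 3 and linear speed of ring_brass below 0.05 m/s and value of joint each of lever_left, lever_mid, lever_right below 0.04 rad and distance of each of ring_steel_centre, ring_blue_centre from where it was at the start of the episode below 0.012 m and angle between tray_centre's own z axis and vertical below 0.1 rad and z of tray_centre in the frame of dispenser below 0.022 m and x of tray_centre in the frame of dispenser between 0.12 and 0.14 m and linear speed of tray below 0.02 m/s); the robot touches nothing.
It fails at once if the tray is lifted or tipped (height (world z) of tray_centre above 0.03 m or angle between tray_centre's own z axis and vertical above 0.2 rad).
It fails at once if the steel or blue ring is let out (distance of any of ring_steel_centre, ring_blue_centre from where it was at the start of the episode above 0.02 m).
It fails at once if a ring is touched by the robot (contact force between any of the fingers, the arm and ring_brass above 0.3 N or contact force between any of the fingers, the arm and ring_steel above 0.3 N or contact force between any of the fingers, the arm and ring_blue above 0.3 N).
It fails at once if a bystander is moved by more than 20 mm (distance of any of gauge_set, ring_stand, ring_box, loupe, mandrel from where it was at the start of the episode above 0.02 m).
It also fails if it takes over 54 s, if anything falls off the work surface, if the arm or the gripper's body presses on something with over 40 N, if the wrist force passes 120 N, or if a joint passes its speed limit or range.

## Robot

A 6-joint arm with a two-finger parallel gripper is mounted at the origin on the work surface. World frame = base frame: x ahead of the robot, y to its left, z up, the work surface at z = 0. Lengths are in m, angles in degrees, forces in N, time in s.
With the tool pointing down it reaches from about 0.4 to 0.825 m from the base axis. Payload 7 kg.
Tool frame: the origin (TCP) lies midway between the tips of the shut fingers; the grasp point (between the pads) lies r.pinch_z behind it (r.pinch_z is the distance from the TCP to the grasp point, in m); z points along the fingers, y is the line along which they close (so a half turn about z gives the same grasp; the last joint's range is limited). The gripper opens to 88 mm and grips with 3 to 60 N. Pads are 19 mm wide; open, the fingers measure 130 mm over their backs; the gripper's body (78 mm by 193 mm) begins 47 mm behind the grasp point.
Start: joints at [82.855, 20.546, 0.682, 0, -70.136, -16.507], TCP at [0.271, 0.618, 0.227] pointing down, gripper open.
Joint ranges: [-176.03, 176.03], [-82.01, 121.73], [-58.28, 71.71], [-173.87, 95.51], [-174.79, -0.11], [-173.66, 173.66]. Speed limits (degrees/s): [136.94, 136.94, 172.46, 180, 180, 180].

## Interface

Orientations are given as [roll, pitch, yaw] about the fixed x, y, z axes, in that order (R = Rz(yaw) Ry(pitch) Rx(roll)).
In Python, from plant import r, optics, job gives the robot as it stands.
- The arm moves only by the shell command python3 -m crank 'ROWS' [FORCE]. ROWS is JSON, a list of rows, each an object with "xyz": the shift along the tool's x, y, z in units of 30 mm (1.0 is 30 mm), a list of three; "delta_rot": the turn, a rotation vector about the tool's x, y, z in degrees, a list of three; "claw": the closure, from 0 (fully open) to 1 (shut). A call has 1 to 20 rows; each row is the pose to reach, as a shift and turn from the pose commanded when the call began, along the tool's axes at that moment; what a row does not reach only later rows make up. A row lasts 1/8 s, in which the tool goes at most 62.5 mm and 10.7 degrees, less where a joint would pass 70% of its speed; a pose out of reach is approached as far as the arm can. A call with a gripper value outside its range is refused whole. The fingers move at their own pace and stop on an object; FORCE is the grip in N (left out, the last holds). Time passes only in rows, so rows that repeat a pose let the fingers close. It gives the time, the measured TCP pose, the force, the opening and the grip force at its end, in the units of the state.
- r.get_state(): the state, without advancing time (a new reading comes with each control period).
- optics.capture(name): name is "scene" or "top" or "wrist"; returns a dict with "img" (384x512x3 uint8, blue, green, red), "fovy" (degrees; the focal length in pixels is half the picture's height over the tangent of half this angle, whatever the lens; pixels are square), "cx", "cy" (the principal point, pixels), "eye" and "rotation" of the camera in the world; the wrist camera has in their place "hand_eye" (4x4, takes a point from camera to tool coordinates, whose origin is the TCP and whose axes are the flange's). Camera axes: x right, y up, looking along -z (the intrinsics and any distortion apply to the point x, -y, -z); pixel columns grow to the right and rows downward; lengths in m; the calibration is good to about 2 mm. A picture is of the moment at which its call begins: read the wrist's pose just before it. There is no depth.
- job.close_job(): hands the job in; it is judged then, once.
The state is a dict: "time_s": time; "joints": joint angles; "qd": joint speeds; "joint_torque": joint torques, N m; "tcp_pos": TCP position; "eef_rot": TCP orientation; "contact_force": force on the tool from outside, world axes, zero at the start; "moment": the same for the moment, N m; "gripper_width": finger opening in m; "gripper_force": force on a finger pad.
Only numpy, scipy, OpenCV 4.12 (cv2) and the standard library are available. Lean on these libraries where they do the work, as an engineer would, in place of code of your own. Each camera call takes 0.05 s, during which the arm holds its last target. There are 200 camera calls.

## Working session

There is one attempt and no reset: what is moved stays moved. The work goes in short steps, Python scripts to look and compute and a shell command to move; the robot and the scene stay as the last step left them, time stands still between calls to the robot, and variables do not carry over. Pictures are saved under pics/ and viewed, at most 10 in all, crops included, and the job is handed in when it is done.

```bash
mkdir -p pics; ls; python3 - <<'E'
from plant import r, optics, job
import cv2,numpy as np
s=r.get_state();print(s['tcp_pos'],s['eef_rot'],s['gripper_width'],r.pinch_z,s['time_s'])
ims=[]
for n in("scene","top"):
    c=optics.capture(n);cv2.imwrite(f'pics/{n}0.png',c['img']);print({k:(v if k!='img' else 0) for k,v in c.items()})
E
```

```text
pics
[0.27060105 0.61783566 0.225614  ] [ 1.79903730e+02 -7.16025054e-03 -2.36582728e+01] 0.08789527728255155 0.0188 0.0
{'img': 0, 'fovy': 54.85590562850464, 'cx': 253.83276250018667, 'cy': 189.78607303916368, 'eye': array([ 1.00204362, -0.00462004,  0.66423876]), 'rotation': array([35.33806621,  0.48965921, 86.89912995])}
{'img': 0, 'fovy': 52.637886696992915, 'cx': 252.16450127205752, 'cy': 185.9595602838965, 'eye': array([0.53034481, 0.01938264, 0.86116629]), 'rotation': array([  4.11946324,   0.26251949, -90.43506049])}
```

View pics/top0.png

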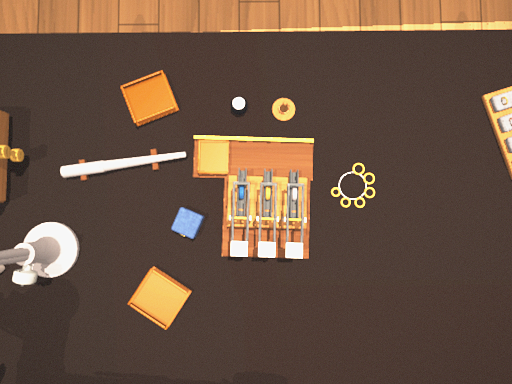

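View pics/scene0.png

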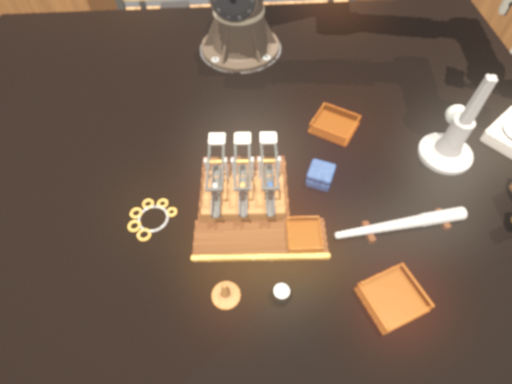

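```bash
cat > h.py <<'E'
import numpy as np,cv2
from scipy.spatial.transform import Rotation as R
CAL={'scene':(54.85590562850464,253.83276250018667,189.78607303916368,[1.00204362,-0.00462004,0.66423876],[35.33806621,0.48965921,86.89912995]),
'top':(52.637886696992915,252.16450127205752,185.9595602838965,[0.53034481,0.01938264,0.86116629],[4.11946324,0.26251949,-90.43506049])}
def ray(n,p):
    f,cx,cy,e,ro=CAL[n];F=192/np.tan(np.radians(f/2))
    d=R.from_euler('xyz',ro,degrees=True).as_matrix()@np.array([(p[0]-cx)/F,-(p[1]-cy)/F,-1.])
    return np.array(e),d
def onz(n,p,z):
    e,d=ray(n,p);return e+d*(z-e[2])/d[2]
def blobs(mask,amin=30):
    k,l,s,c=cv2.connectedComponentsWithStats(mask.astype(np.uint8))
    return [(c[i].round(1).tolist(),int(s[i,4]),s[i,:4].tolist(),l==i) for i in range(1,k) if s[i,4]>=amin]
E
python3 - <<'E'
from h import *
for n in('top','scene'):
    im=cv2.imread(f'pics/{n}0.png');hsv=cv2.cvtColor(im,cv2.COLOR_BGR2HSV)
    H,S,V=cv2.split(hsv)
    print(n)
    for c,a,b,m in blobs((S<40)&(V>200),80): print(' white',c,a,b,onz(n,c,.096).round(4))
    y0,y1,x0,x1=(130,265,185,320) if n=='top' else (120,265,185,335)
    cv2.imwrite(f'pics/{n}crop.png',cv2.resize(im[y0:y1,x0:x1],None,fx=4,fy=4,interpolation=cv2.INTER_CUBIC))
b=onz('top',(50,250),0.01);b2=onz('scene',(446,154),0.01);print('lamp',b,b2)
e,d=ray('scene',(490,78)); xy=b[:2]; t=np.dot(xy-e[:2],d[:2])/np.dot(d[:2],d[:2]);print('top of lamp',e+t*d)
for q in [(213,157),(150,98),(160,297)]: print('tray',onz('top',q,.02).round(3))
E
```

```text
top
 white [502.7, 100.6] 225 [493, 91, 19, 19] [ 0.7528 -0.4804  0.096 ]
 white [238.2, 102.7] 132 [232, 97, 13, 13] [0.7533 0.0492 0.096 ]
 white [506.3, 122.2] 134 [500, 114, 12, 17] [ 0.7089 -0.4852  0.096 ]
 white [114.7, 163.6] 1057 [60, 152, 126, 25] [0.6322 0.2954 0.096 ]
 white [47.9, 251.0] 1833 [12, 222, 65, 63] [0.461  0.4233 0.096 ]
 white [238.8, 248.3] 283 [230, 238, 18, 19] [0.4636 0.0495 0.096 ]
 white [266.5, 249.0] 281 [258, 239, 18, 19] [ 0.4618 -0.0046  0.096 ]
 white [293.8, 249.9] 276 [285, 240, 18, 19] [ 0.4597 -0.0579  0.096 ]
scene
 white [454.3, 137.3] 2746 [419, 74, 79, 100] [0.4909 0.4359 0.096 ]
 white [500.3, 133.2] 923 [481, 106, 31, 52] [0.4854 0.5358 0.096 ]
 white [242.0, 137.6] 248 [233, 131, 19, 14] [ 0.4643 -0.0052  0.096 ]
 white [267.8, 137.0] 235 [259, 131, 19, 13] [0.4659 0.0489 0.096 ]
 white [216.4, 138.0] 228 [208, 132, 18, 13] [ 0.4621 -0.0587  0.096 ]
 white [407.8, 221.9] 1370 [335, 207, 133, 31] [0.6853 0.2801 0.096 ]
 white [281.1, 290.5] 224 [273, 283, 17, 16] [0.7965 0.0447 0.096 ]
lamp [0.4553363  0.46415596 0.01      ] [0.46390633 0.46427343 0.01      ]
top of lamp [0.45521187 0.46401077 0.21647589]
tray [0.655 0.108 0.02 ]
tray [0.788 0.247 0.02 ]
tray [0.355 0.221 0.02 ]
```

View pics/topcrop.png

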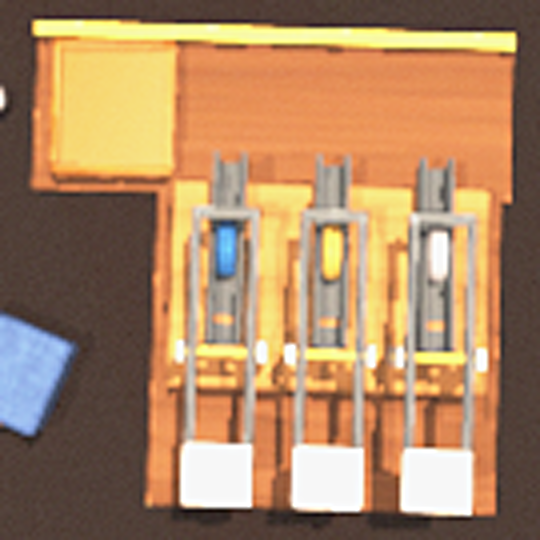

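View pics/scenecrop.png

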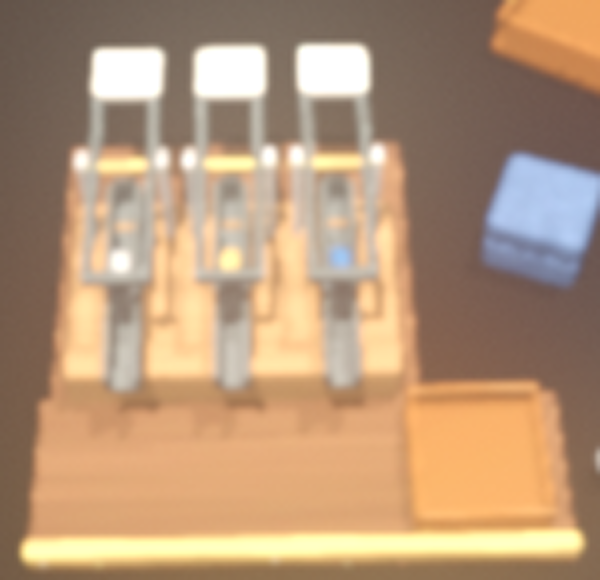

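The amber candidates in top view are (213,157), (150,98) and (160,297). The one at (213,157) is the smallest and the only one standing in the guide, so it is the tray. The enlarged crop shows the brass ring in the mid lane at about (268,192), blue in the left lane and steel in the right. The dispenser origin is about (0.523, -0.007) with yaw about -2°. I'll go round the lamp, which stands at (0.455, 0.464) and is about 0.22 m high.

```bash
python3 -m crank '[{"xyz":[0,0,-1.8],"delta_rot":[0,0,-10],"claw":1},{"xyz":[3.2,6.5,-1.8],"delta_rot":[0,0,-21.66],"claw":1},{"xyz":[3.2,6.5,-1.8],"delta_rot":[0,0,-21.66],"claw":1},{"xyz":[3.2,6.5,-1.8],"delta_rot":[0,0,-21.66],"claw":1},{"xyz":[3.2,6.5,-1.8],"delta_rot":[0,0,-21.66],"claw":1},{"xyz":[10.8,12.3,-1.8],"delta_rot":[0,0,-21.66],"claw":1},{"xyz":[10.8,12.3,-1.8],"delta_rot":[0,0,-21.66],"claw":1},{"xyz":[10.8,12.3,-1.8],"delta_rot":[0,0,-21.66],"claw":1},{"xyz":[10.8,12.3,-1.8],"delta_rot":[0,0,-21.66],"claw":1},{"xyz":[10.8,12.3,-1.8],"delta_rot":[0,0,-21.66],"claw":1},{"xyz":[10.8,12.3,-1.8],"delta_rot":[0,0,-21.66],"claw":1},{"xyz":[10.8,12.3,-1.8],"delta_rot":[0,0,-21.66],"claw":1}]'
python3 - <<'E'
from h import *
im=cv2.imread('pics/top0.png')
# tray corners from crop (top rim outer), guide ends, rail
for nm,p,z in [('rimTL',(48,42),.028),('rimTR',(176,42),.028),('rimBR',(176,180),.028),('rimBL',(48,180),.028),('railL',(33,28),.016),('railR',(516,40),.016),('ringb',(331,250),.065),('lipmid',(333,158),.045)]:
    print(nm,onz('top',(185+(p[0]-1.5)/4,130+(p[1]-1.5)/4),z).round(4))
E
```

```text
time_s: 1.6
tcp_pos: [0.4194, 0.1502, 0.2804]
eef_rot: [180.0, 0.0, -2.0]
contact_force: [0.2, 0.5, -0.7]
gripper_width: 0.0002
gripper_force: 0.0
rimTL [0.6911 0.1426 0.028 ]
rimTR [0.6906 0.0731 0.028 ]
rimBR [0.6153 0.0733 0.028 ]
rimBL [0.6159 0.1424 0.028 ]
railL [0.7013 0.1527 0.016 ]
railR [ 0.6924 -0.1132  0.016 ]
ringb [ 0.5748 -0.0085  0.065 ]
lipmid [ 0.6246 -0.0108  0.045 ]
```

```bash
python3 -m crank '[{"xyz":[7.87,1.13,0],"delta_rot":[0,0,0],"claw":1},{"xyz":[7.87,1.13,0],"delta_rot":[0,0,0],"claw":1},{"xyz":[7.87,1.13,0],"delta_rot":[0,0,0],"claw":1},{"xyz":[7.87,1.13,0],"delta_rot":[0,0,0],"claw":1},{"xyz":[7.87,1.13,5],"delta_rot":[0,0,0],"claw":1},{"xyz":[7.87,1.13,5],"delta_rot":[0,0,0],"claw":1},{"xyz":[7.87,1.13,5],"delta_rot":[0,0,0],"claw":1},{"xyz":[7.87,1.13,5],"delta_rot":[0,0,0],"claw":1}]'
python3 - <<'E'
from plant import r,optics
import cv2
c=optics.capture('wrist');cv2.imwrite('pics/w1.png',c['img']);print(c['fovy'],c['cx'],c['cy'],c['hand_eye'])
E
```

```text
time_s: 2.6
tcp_pos: [0.6527, 0.1091, 0.1278]
eef_rot: [179.9, 0.3, -1.9]
contact_force: [0.3, 0.0, 1.5]
gripper_width: -0.0
gripper_force: 0.0
69.99627561103512 261.3611386666249 188.81158426620155 [[-1.06216141e-03  9.50145342e-01  3.11805550e-01  8.63201821e-02]
 [ 9.99999086e-01  7.48546412e-04  1.12548527e-03 -9.78054337e-04]
 [ 8.35973657e-04  3.11806460e-01 -9.50145269e-01 -1.57581401e-01]
 [ 0.00000000e+00  0.00000000e+00  0.00000000e+00  1.00000000e+00]]
```

View pics/w1.png

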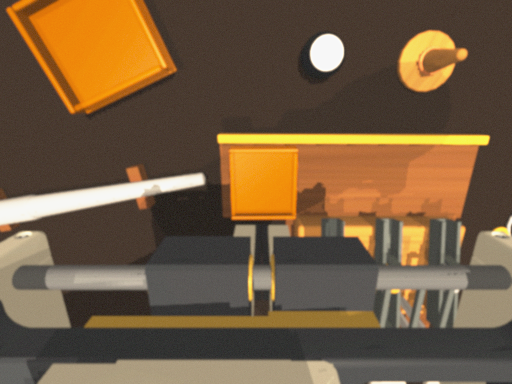

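The wrist view shows the tray at (264,184), centred under the fingers at about (262,225), and the mandrel tip at (203,180). I'll lower the fingers into the tray and push its −y wall from inside, well away from the mandrel.

```bash
python3 -m crank '[{"xyz":[0,0,1.5],"delta_rot":[0,0,0],"claw":1},{"xyz":[0,0,2.6],"delta_rot":[0,0,0],"claw":1},{"xyz":[0,0,3.3],"delta_rot":[0,0,0],"claw":1},{"xyz":[0,0,3.7],"delta_rot":[0,0,0],"claw":1},{"xyz":[0,0,3.7],"delta_rot":[0,0,0],"claw":1}]'
```

```text
time_s: 3.28
tcp_pos: [0.6548, 0.1088, 0.0203]
eef_rot: [-180.0, -0.0, -2.0]
contact_force: [-0.4, 0.7, -0.5]
gripper_width: -0.0
gripper_force: 0.0
```

```bash
python3 -m crank '[{"xyz":[0,0.2,0.1],"delta_rot":[0,0,0],"claw":1},{"xyz":[0,0.4,0.1],"delta_rot":[0,0,0],"claw":1},{"xyz":[0,0.6,0.1],"delta_rot":[0,0,0],"claw":1},{"xyz":[0,0.8,0.1],"delta_rot":[0,0,0],"claw":1},{"xyz":[0,1.0,0.1],"delta_rot":[0,0,0],"claw":1},{"xyz":[0,1.2,0.1],"delta_rot":[0,0,0],"claw":1},{"xyz":[0,1.4,0.1],"delta_rot":[0,0,0],"claw":1},{"xyz":[0,1.6,0.1],"delta_rot":[0,0,0],"claw":1},{"xyz":[0,1.8,0.1],"delta_rot":[0,0,0],"claw":1},{"xyz":[0,2.0,0.1],"delta_rot":[0,0,0],"claw":1},{"xyz":[0,2.2,0.1],"delta_rot":[0,0,0],"claw":1},{"xyz":[0,2.4,0.1],"delta_rot":[0,0,0],"claw":1},{"xyz":[0,2.6,0.1],"delta_rot":[0,0,0],"claw":1},{"xyz":[0,2.8,0.1],"delta_rot":[0,0,0],"claw":1},{"xyz":[0,3.0,0.1],"delta_rot":[0,0,0],"claw":1},{"xyz":[0,3.2,0.1],"delta_rot":[0,0,0],"claw":1},{"xyz":[0,3.3,0.1],"delta_rot":[0,0,0],"claw":1},{"xyz":[0,3.3,0.1],"delta_rot":[0,0,0],"claw":1}]'
python3 - <<'E'
from plant import r,optics
import cv2
from h import *
s=r.get_state();c=optics.capture('wrist');im=c['img'];cv2.imwrite('pics/w2.png',im)
H,S,V=cv2.split(cv2.cvtColor(im,cv2.COLOR_BGR2HSV))
print(s['tcp_pos'],s['contact_force'])
E
```

```text
time_s: 5.52
tcp_pos: [0.6504, 0.0086, 0.0163]
eef_rot: [180.0, 0.1, -2.0]
contact_force: [0.1, 1.4, 0.3]
gripper_width: 0.0001
gripper_force: 0.0
[0.6504068  0.00860627 0.01627103] [0.11812816 1.37341011 0.28380493]
```

View pics/w2.png

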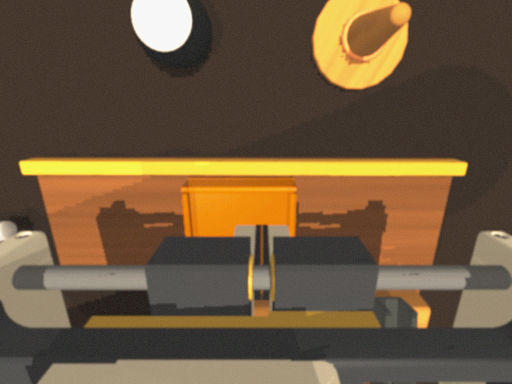

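```bash
cat >> h.py <<'E'
def wonz(c,s,p,z):
    F=192/np.tan(np.radians(c['fovy']/2));HE=np.array(c['hand_eye'])
    Rw=R.from_euler('xyz',s['eef_rot'],degrees=True).as_matrix();t=np.array(s['tcp_pos'])
    e=t+Rw@HE[:3,3];d=Rw@HE[:3,:3]@np.array([(p[0]-c['cx'])/F,-(p[1]-c['cy'])/F,-1.])
    return e+d*(z-e[2])/d[2]
E
python3 - <<'E'
from plant import r,optics
from h import *
s=r.get_state();c=optics.capture('wrist')
for p,z in [((184,181),.028),((297.5,181),.028),((21,160),.016),((467,160),.016)]:
    w=wonz(c,s,p,z);d=w[:2]-np.array([.523,-.007]);a=np.radians(2)
    print(w.round(4),'disp',(d[0]*np.cos(a)-d[1]*np.sin(a)).round(4),(d[0]*np.sin(a)+d[1]*np.cos(a)).round(4))
E
```

```text
[0.695  0.0512 0.028 ] disp 0.1698 0.0642
[ 0.6927 -0.0117  0.028 ] disp 0.1697 0.0013
[0.7077 0.1486 0.016 ] disp 0.1792 0.1619
[ 0.6983 -0.1122  0.016 ] disp 0.1788 -0.099
```

```bash
python3 -m crank '[{"xyz":[0,0.2,0],"delta_rot":[0,0,0],"claw":1},{"xyz":[0,0.4,0],"delta_rot":[0,0,0],"claw":1},{"xyz":[0,0.6,0],"delta_rot":[0,0,0],"claw":1},{"xyz":[0,0.8,0],"delta_rot":[0,0,0],"claw":1},{"xyz":[0,0.95,0],"delta_rot":[0,0,0],"claw":1},{"xyz":[0,1.05,0],"delta_rot":[0,0,0],"claw":1},{"xyz":[0,1.1,0],"delta_rot":[0,0,0],"claw":1},{"xyz":[0,1.1,0],"delta_rot":[0,0,0],"claw":1},{"xyz":[0,1.1,0],"delta_rot":[0,0,0],"claw":1},{"xyz":[0,0.8,0],"delta_rot":[0,0,0],"claw":1},{"xyz":[0,0.8,0],"delta_rot":[0,0,0],"claw":1},{"xyz":[0,0.8,-1],"delta_rot":[0,0,0],"claw":1},{"xyz":[0,0.8,-2.5],"delta_rot":[0,0,0],"claw":1},{"xyz":[0,0.8,-4.5],"delta_rot":[0,0,0],"claw":1},{"xyz":[0,0.8,-6],"delta_rot":[0,0,0],"claw":1},{"xyz":[0,0.8,-6],"delta_rot":[0,0,0],"claw":1}]'
python3 - <<'E'
from plant import r,optics
from h import *
s=r.get_state();c=optics.capture('wrist');im=c['img'];cv2.imwrite('pics/w3.png',im);print(s['tcp_pos'])
H,S,V=cv2.split(cv2.cvtColor(im,cv2.COLOR_BGR2HSV))
m=(S>225)&(H>8)&(H<20)&(V>150)
for q in blobs(m,300): print(q[:3])
E
```

```text
time_s: 7.62
tcp_pos: [0.6523, -0.0143, 0.2016]
eef_rot: [-179.9, -0.5, -1.9]
contact_force: [-0.9, 0.6, -0.5]
gripper_width: 0.0001
gripper_force: 0.0
[ 0.65233953 -0.01429105  0.20155877]
([37.4, 59.7], 6734, [0, 0, 94, 116])
([266.4, 182.7], 1058, [234, 151, 52, 47])
```

View pics/w3.png

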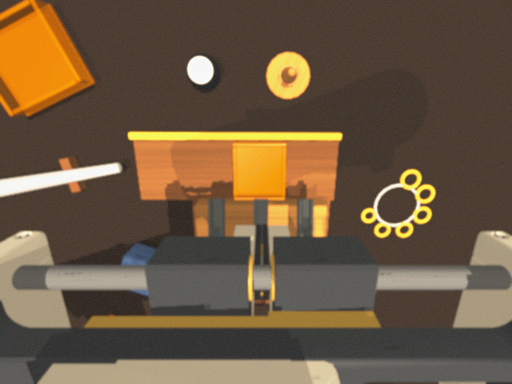

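The tray (cols 233–286) now stands in front of the mid lane (col 261), within about 2 mm. Next I'll move over the mid pad.

```bash
python3 -m crank '[{"xyz":[-6.23,-0.13,0],"delta_rot":[0,0,0],"claw":1},{"xyz":[-6.23,-0.13,0],"delta_rot":[0,0,0],"claw":1},{"xyz":[-6.23,-0.13,0],"delta_rot":[0,0,0],"claw":1},{"xyz":[-6.23,-0.13,0],"delta_rot":[0,0,0],"claw":1},{"xyz":[-6.23,-0.13,1.5],"delta_rot":[0,0,0],"claw":1},{"xyz":[-6.23,-0.13,2.6],"delta_rot":[0,0,0],"claw":1},{"xyz":[-6.23,-0.13,2.8],"delta_rot":[0,0,0],"claw":1},{"xyz":[-6.23,-0.13,2.8],"delta_rot":[0,0,0],"claw":1},{"xyz":[-6.23,-0.13,2.8],"delta_rot":[0,0,0],"claw":1}]'
python3 - <<'E'
from plant import r,optics
from h import *
c=optics.capture('wrist');t=optics.capture('scene')['img']
im=np.hstack([c['img'][:,60:450],cv2.resize(t[110:270,190:340],(360,384))]);cv2.imwrite('pics/w4.png',im)
E
```

```text
time_s: 8.8
tcp_pos: [0.4644, -0.0041, 0.1136]
eef_rot: [-180.0, -0.1, -2.0]
contact_force: [0.9, 0.5, -0.1]
gripper_width: 0.0007
gripper_force: 0.0
```

View pics/w4.png

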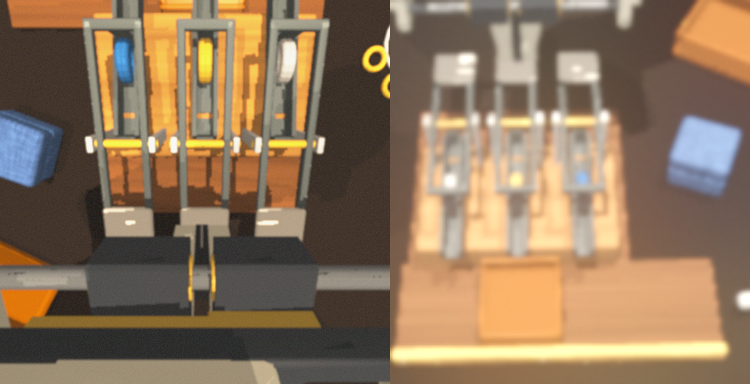

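The fingers are centred over the mid pad, with the brass ring below at (205,62), and the tray in front of the mid lane. Pressing now.

```bash
python3 -m crank '[{"xyz":[0,0,0.4],"delta_rot":[0,0,0],"claw":1},{"xyz":[0,0,0.7],"delta_rot":[0,0,0],"claw":1},{"xyz":[0,0,1.0],"delta_rot":[0,0,0],"claw":1},{"xyz":[0,0,1.15],"delta_rot":[0,0,0],"claw":1},{"xyz":[0,0,1.2],"delta_rot":[0,0,0],"claw":1},{"xyz":[0,0,1.2],"delta_rot":[0,0,0],"claw":1},{"xyz":[0,0,1.2],"delta_rot":[0,0,0],"claw":1},{"xyz":[0,0,1.2],"delta_rot":[0,0,0],"claw":1},{"xyz":[0,0,1.2],"delta_rot":[0,0,0],"claw":1},{"xyz":[0,0,1.2],"delta_rot":[0,0,0],"claw":1},{"xyz":[0,0,1.2],"delta_rot":[0,0,0],"claw":1},{"xyz":[0,0,1.2],"delta_rot":[0,0,0],"claw":1}]'
python3 - <<'E'
from plant import r,optics
from h import *
c=optics.capture('wrist');t=optics.capture('scene')['img']
im=np.hstack([c['img'][:,60:450],cv2.resize(t[110:270,190:340],(360,384))]);cv2.imwrite('pics/w5.png',im)
E
```

```text
time_s: 10.4
tcp_pos: [0.4646, -0.0042, 0.0771]
eef_rot: [-180.0, -0.1, -2.0]
contact_force: [1.8, 0.3, 7.3]
gripper_width: 0.0004
gripper_force: 3.0
```

View pics/w5.png

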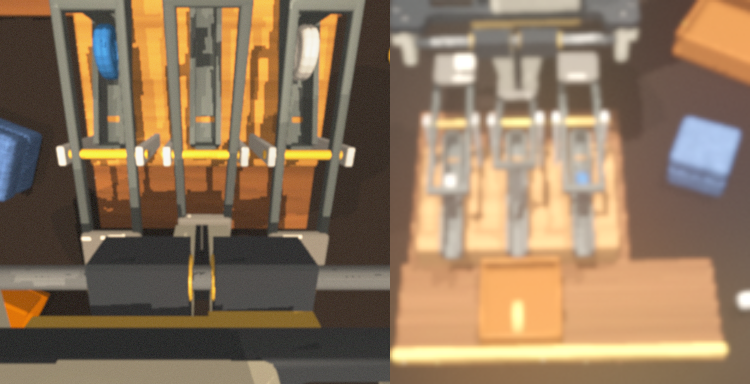

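The mid lane is empty, and the scene view shows the brass ring in the tray at (517,315). I'll release the pad and back off.

```bash
python3 -m crank '[{"xyz":[0,0,-0.4],"delta_rot":[0,0,0],"claw":1},{"xyz":[0,0,-1],"delta_rot":[0,0,0],"claw":1},{"xyz":[0,0,-2.5],"delta_rot":[0,0,0],"claw":1},{"xyz":[0,0,-4],"delta_rot":[0,0,0],"claw":1},{"xyz":[0,0,-4],"delta_rot":[0,0,0],"claw":1},{"xyz":[0,0,-4],"delta_rot":[0,0,0],"claw":1},{"xyz":[0,0,-4],"delta_rot":[0,0,0],"claw":1},{"xyz":[0,0,-4],"delta_rot":[0,0,0],"claw":1},{"xyz":[0,0,-4],"delta_rot":[0,0,0],"claw":1},{"xyz":[0,0,-4],"delta_rot":[0,0,0],"claw":1}]'
python3 - <<'E'
from plant import r,optics
from h import *
c=optics.capture('wrist');t=optics.capture('scene')['img']
im=np.hstack([c['img'][:,60:450],cv2.resize(t[110:270,190:340],(360,384))]);cv2.imwrite('pics/w6.png',im)
E
```

```text
time_s: 11.75
tcp_pos: [0.4633, -0.0044, 0.1963]
eef_rot: [180.0, 0.0, -2.0]
contact_force: [-0.3, 0.3, 1.0]
gripper_width: 0.0002
gripper_force: 0.0
```

View pics/w6.png

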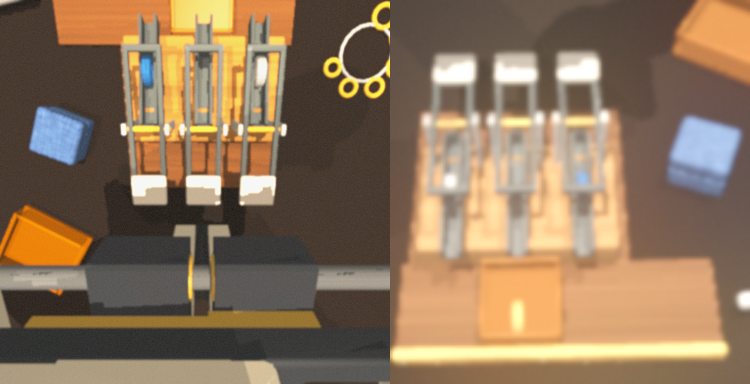

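All three levers are level again, the blue and steel rings are still in place at (147,70) and (262,70), and the brass ring stands still in the tray at (517,315). I'm handing the job in.

```bash
python3 -c "
from plant import job
print(job.close_job())"
```

```text
the job is handed in; nothing more can be done
None
```

The job is handed in, with no verdict returned: the last pictures show the brass ring lying in the tray in front of the mid lane, all three gates shut, and the steel and blue rings still in their lanes.

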